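# Sieve the valve balls out of the washed dairy fittings

### The arm

A 6-joint arm with a two-finger parallel gripper is mounted at the origin on the work surface. World frame = base frame: x ahead of the robot, y to its left, z up, the work surface at z = 0. Lengths are in m, angles in degrees, forces in N, time in s.
With the tool pointing down it reaches from about 0.35 to 0.875 m from the base axis. Payload 4.2 kg.
Tool frame: the origin (TCP) lies midway between the tips of the shut fingers; the grasp point (between the pads) lies 19 mm behind it; z points along the fingers, y is the direction in which the jaws open and shut (so a half turn about z gives the same grasp; the last joint's range is limited). The gripper opens to 87 mm and grips with 3 to 60 N. Pads are 19 mm wide; open, the fingers measure 117 mm over their backs; the gripper's body (75 mm by 190 mm) begins 51 mm behind the grasp point.
Start: joints at [-51.131, 22.042, 0.453, 0, -68.411, -14.817], TCP at [0.255, -0.571, 0.223] pointing down, gripper open.
Joint ranges: [-179.83, 179.83], [-69.29, 118.12], [-61.27, 80.66], [-181.25, 117.63], [-171.15, -9.14], [-177.46, 177.46]. Speed limits (degrees/s): [159.86, 159.86, 180, 180, 180, 180].

### API

Orientations are given as a 3x3 rotation matrix whose columns are the frame's x, y, z axes.
In Python, from station import sense, capture, finish_job gives the robot as it stands. The module is installed in compiled form; this text tells all that it offers.
- The arm moves only by the shell command python3 -m jog 'ROWS' [OPENING]. ROWS is JSON, a list of rows, each a list of 6 numbers: the shift along the tool's x, y, z in cm, then the turn, a rotation vector about the tool's x, y, z in degrees. In form: [[dx, dy, dz, wx, wy, wz], ...]. A call has exactly 5 rows; each row shifts and turns the commanded pose from where the row before left it, along the tool's axes as they then stand; what a row does not reach is not made up. A row lasts 1/12 s, in which the tool goes at most 41.7 mm and 7.16 degrees, less where a joint would pass 70% of its speed; a pose out of reach is approached as far as the arm can. A call is refused whole if a number of a shift passes 4.17 or a number of a turn 7.16, either way. A call with a gripper value outside its range is refused whole. OPENING is the finger opening in cm, from 0 to 8.7, set as the call begins (- or left out, the last holds). The fingers move at their own pace and stop on an object; the grip force is fixed at half the most. Time passes only in rows, so rows that do not move let the fingers close, or fill a call up. It gives the time, the measured TCP pose, the force and the opening at its end, in the units of the state.
- sense(): the state, without advancing time (a new reading comes with each control period).
- capture(name): name is "scene" or "top" or "wrist"; returns a dict with "frame" (420x560x3 uint8, red, green, blue), "fx", "fy", "cx", "cy" (pixels), "world_to_cam" (4x4, takes a point from world to camera coordinates). Camera axes: x right, y up, looking along -z (the intrinsics and any distortion apply to the point x, -y, -z); pixel columns grow to the right and rows downward; lengths in m; the calibration is good to about 2 mm. A picture is of the moment at which its call begins. There is no depth.
- finish_job(): hands the job in, once; it reports no verdict.
The state is a dict: "time_s": time; "joints": joint angles; "joint_velocities": joint speeds; "effort": joint torques, N m; "tcp_pos": TCP position; "ee_rot": TCP orientation; "wrist_force": force on the tool from outside, world axes, zero at the start; "moment": the same for the moment, N m; "gripper_width": opening from 0.0 (shut) to 1.0 (fully open).
Only numpy, scipy, OpenCV 4.12 (cv2) and the standard library are available. Lean on these libraries where they do the work, as an engineer would, in place of code of your own. Each camera call takes 0.05 s, during which the arm holds its last target.

### The job

Pick up the steel sieve basket by its handle, hold it level over the low rectangular white tray and shake it from side to side until all three small valve balls have dropped through into the tray, while the two large blanking caps stay in the sieve. Then stand the sieve upright on the table beside the tray and let go of it.

Things in the scene. Friction and masses are not known exactly. Their poses are not given: they have to be found in the camera images.
- sieve_handle (a point): centre of the handle of the loose steel sieve basket (about 0.4 kg empty): a flat bar over the open basket along its x axis, 168 mm long, 14 mm thick (y), 22 mm high (z), to be pinched from above across y. Point at mid length, half-way up the bar, 130 mm above the basket's underside. Basket outside 168 mm (x, with the handle's uprights) by 152 mm (y), rim 55 mm above the underside; z up
- sieve_floor (a point): centre of the sieve's floor, on its top face, 10 mm above the basket's underside; axes as the handle's. A blank strip 44 mm wide along x, with a 1 mm lip along each edge, holds the balls until the basket is shaken along its y axis; on both sides of it, out to the 4 mm walls, lie grates of thin rods with 22 mm gaps that the balls drop through
- tray: low rectangular white plastic tray, fixed to the table: 260 mm (x) by 320 mm (y) outside, 45 mm high, walls and floor 5 mm; origin at the centre of its underside, on the table
- ball1_center (a point): black check-valve ball, 16 mm in diameter, about 14 g, rolls freely; it starts on the -x part of the sieve's blank strip; point at its centre
- ball2_center (a point): black check-valve ball, 16 mm in diameter, about 14 g, rolls freely; it starts on the middle of the sieve's blank strip; point at its centre
- ball3_center (a point): black check-valve ball, 16 mm in diameter, about 14 g, rolls freely; it starts on the +x part of the sieve's blank strip; point at its centre
- cap1_center (a point): round steel blanking cap, 44 mm across and 26 mm high with a bevelled top edge, about 80 g, too big for the grates; stands on one of the sieve's two grates; point at its centre, half-way up (the +y grate)
- cap2_center (a point): round steel blanking cap, 44 mm across and 26 mm high with a bevelled top edge, about 80 g, too big for the grates; stands on one of the sieve's two grates; point at its centre, half-way up (the -y grate)
Things that resemble listed ones, but are neither listed nor needed, are in the scene too. What is shaped like the part that bears cap2_center but blue is not meant.

How it is judged:
By the outcome, as a careful person would: the job done as asked, in the order asked, and still so for the second after the job is handed in, with the robot touching nothing.
It also fails if it takes over 54 s, if anything falls off the work surface, if the arm or the gripper's body presses on something with over 40 N, if the wrist force passes 120 N, or if a joint passes its speed limit or range.

## Working session

There is one attempt and no reset: what is moved stays moved. The work goes in short steps, Python scripts to look and compute and a shell command to move; the robot and the scene stay as the last step left them, time stands still between calls to the robot, and variables do not carry over. Pictures are saved under pics/ and viewed, and the job is handed in when it is done.

```bash
mkdir -p pics; cat > h.py <<'E'
import numpy as np, cv2
from station import sense, capture
def snap(n,f):
    c=capture(n); cv2.imwrite('pics/'+f,cv2.cvtColor(c['frame'],cv2.COLOR_RGB2BGR))
    np.savez('pics/'+f+'.npz',K=[c['fx'],c['fy'],c['cx'],c['cy']],T=c['world_to_cam'],im=c['frame']); return c
def ray(f,u,v):
    d=np.load('pics/'+f+'.npz'); fx,fy,cx,cy=d['K']; T=d['T']
    r=np.array([(u-cx)/fx,-(v-cy)/fy,-1]); R=T[:3,:3]
    return -R.T@T[:3,3], R.T@r
def at(f,u,v,z):
    o,r=ray(f,u,v); return o+r*(z-o[2])/r[2]
def proj(f,p):
    d=np.load('pics/'+f+'.npz'); fx,fy,cx,cy=d['K']; T=d['T']
    q=T[:3,:3]@np.array(p)+T[:3,3]; return np.array([cx+fx*q[0]/-q[2], cy+fy*q[1]/q[2]])
def crop(f,o,x0,y0,x1,y1,s):
    im=cv2.imread('pics/'+f)[y0:y1,x0:x1]; cv2.imwrite('pics/'+o,cv2.resize(im,None,fx=s,fy=s,interpolation=cv2.INTER_CUBIC))
E
python3 - <<'E'
from h import *
for n in ['scene','top']:
    c=snap(n,n+'0.png'); print(n,c['fx'],c['cx'],c['cy'],[k for k in c]); print(c['world_to_cam'].round(3))
s=sense(); print(s['time_s'],s['tcp_pos'],s['ee_rot'],s['gripper_width'])
E
```

```text
scene 441.87860090089606 280.05237173863304 206.64744990393123 ['frame', 'fx', 'fy', 'cx', 'cy', 'world_to_cam']
[[-0.89   0.455 -0.004  0.465]
 [-0.331 -0.642  0.691  0.103]
 [ 0.312  0.617  0.722 -0.987]
 [ 0.     0.     0.     1.   ]]
top 416.28982198453735 280.5765277312299 207.28458223591522 ['frame', 'fx', 'fy', 'cx', 'cy', 'world_to_cam']
[[-0.018 -1.     0.007 -0.012]
 [ 0.987 -0.017  0.157 -0.511]
 [-0.157  0.009  0.988 -0.852]
 [ 0.     0.     0.     1.   ]]
0.1 [ 0.25453077 -0.57020083  0.22157995] [[-9.13234715e-01 -4.07432896e-01 -8.88618926e-04]
 [-4.07433856e-01  9.13232986e-01  1.77949869e-03]
 [ 8.64898117e-05  1.98715341e-03 -9.99998022e-01]] 1.0004978613933933
```

View pics/scene0.png

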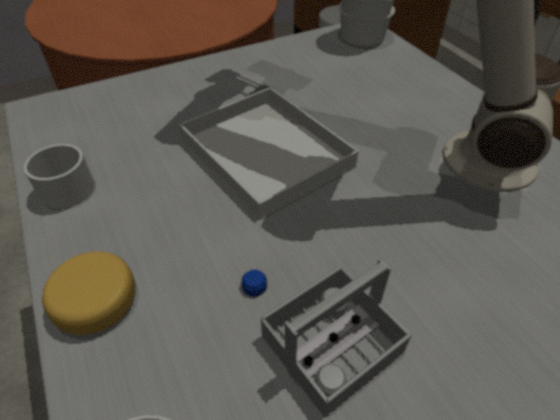

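View pics/top0.png

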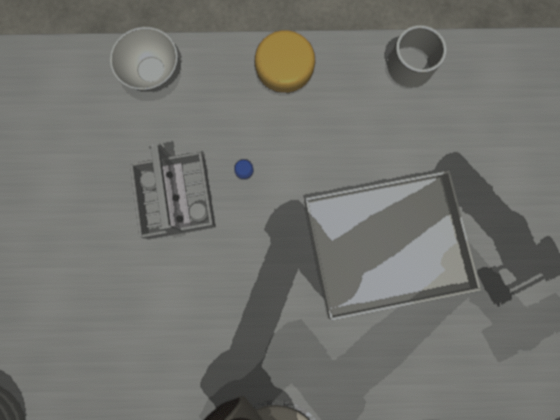

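```bash
python3 - <<'E'
from h import *
crop('top0.png','t1.png',120,130,225,250,5)
crop('scene0.png','s1.png',250,250,420,410,4)
crop('top0.png','t2.png',290,160,490,330,4)
E
```

```text
(no output)
```

View pics/t1.png

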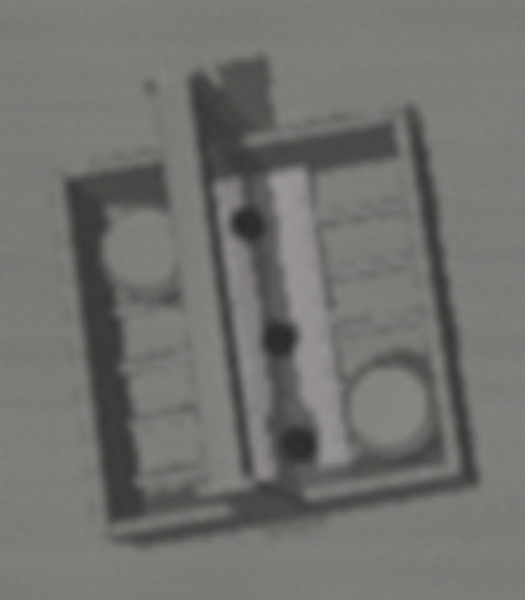

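View pics/s1.png

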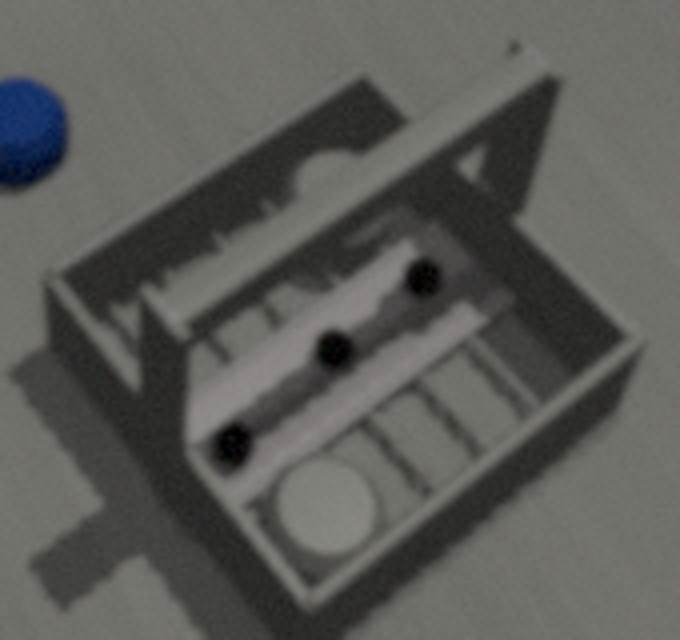

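View pics/t2.png

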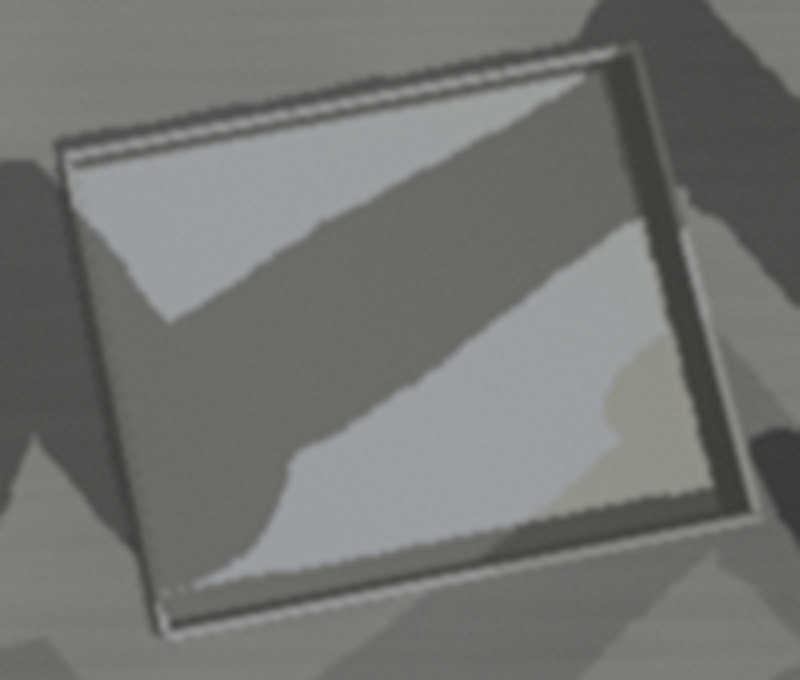

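```bash
python3 - <<'E'
from h import *
from scipy.optimize import least_squares
T=lambda u,v:at('top0.png',120+(u+.5)/5-.5,130+(v+.5)/5-.5,0.055)
S=lambda u,v:at('scene0.png',250+u/4,250+v/4,0.055)
tc=[T(*p) for p in [(65,180),(412,105),(478,483),(110,535)]]
sc=[S(*p) for p in [(308,608),(48,275),(365,75),(645,345)]]
for n,c in(('top',tc),('scene',sc)):
    c=np.array(c)[:,:2]; print(n,c.round(4).tolist(),c.mean(0)); print([np.linalg.norm(c[i]-c[(i+1)%4]).round(4) for i in range(4)])
    for a,b in((3,0),(2,1),(1,0),(2,3)):
        d=c[b]-c[a]; print(np.degrees(np.arctan2(d[1],d[0])).round(1))
H=lambda u,v:at('top0.png',120+u/5,130+v/5,0.141)[:2].round(4)
print('handle top',H(162,73),H(190,70),H(200,490),H(240,483))
G=lambda u,v:at('scene0.png',250+u/4,250+v/4,0.141)[:2].round(4)
print('handle scene',G(145,290),G(180,335),G(525,50),G(562,80))
R=lambda u,v:at('top0.png',290+u/4,160+v/4,0.045)
c=np.array([R(*p) for p in [(58,145),(632,45),(758,515),(160,635)]])[:,:2]
print('tray',c.round(4),c.mean(0)); print([np.linalg.norm(c[i]-c[(i+1)%4]).round(4) for i in range(4)])
for a,b in((3,0),(2,1),(1,0),(2,3)):
        d=c[b]-c[a]; print(np.degrees(np.arctan2(d[1],d[0])).round(1))
for n,p in (('blue',(244,169)),):print(at('top0.png',*p,.013))
print('yellow',at('top0.png',285,60,.03),'bowl',at('top0.png',150,60,.0),at('top0.png',5,395,0))
E
```

```text
top [[0.6044, 0.2942], [0.6352, 0.1464], [0.4711, 0.1169], [0.4519, 0.2698]] [0.54065541 0.20684653]
[np.float64(0.151), np.float64(0.1668), np.float64(0.1541), np.float64(0.1544)]
9.1
10.2
101.8
97.1
scene [[0.6076, 0.3007], [0.6308, 0.1538], [0.4775, 0.131], [0.4521, 0.2772]] [0.54201572 0.21568007]
[np.float64(0.1487), np.float64(0.155), np.float64(0.1484), np.float64(0.1573)]
8.6
8.5
99.0
99.9
handle top [0.6226 0.227 ] [0.6237 0.2162] [0.4595 0.2078] [0.4619 0.1929]
handle scene [0.6243 0.2178] [0.6218 0.2364] [0.4627 0.1962] [0.459  0.2125]
tray [[ 0.5335 -0.0724]
 [ 0.5834 -0.3853]
 [ 0.3322 -0.4305]
 [ 0.2775 -0.1177]] [ 0.43164552 -0.25145848]
[np.float64(0.3169), np.float64(0.2552), np.float64(0.3175), np.float64(0.2599)]
10.0
10.2
99.1
99.9
[0.60380989 0.05952066 0.013     ]
yellow [ 0.85555335 -0.03713352  0.03      ] bowl [0.87644259 0.28222146 0.        ] [0.13111358 0.56042215 0.        ]
```

```bash
python3 -m jog '[[-2.8,2.9,0,0,0,0],[-2.8,2.9,0,0,0,0],[-2.8,2.9,0,0,0,0],[-2.8,2.9,0,0,0,0],[-2.8,2.9,0,0,0,0]]' 8.7
```

```text
time_s: 0.52
tcp_pos: [0.3234, -0.3794, 0.222]
ee_rot: [[-0.914, -0.407, -0.001], [-0.407, 0.914, 0.001], [0.0, 0.001, -1.0]]
wrist_force: [0.2, -0.1, -0.4]
gripper_width: 0.999
```

```bash
python3 -m jog '[[-2.8,2.9,0,0,0,0],[-2.8,2.9,0,0,0,0],[-2.8,2.9,0,0,0,0],[-2.8,2.9,0,0,0,0],[-2.8,2.9,0,0,0,0]]'
python3 -m jog '[[-2.8,2.9,0,0,0,0],[-2.8,2.9,0,0,0,0],[-2.8,2.9,0,0,0,0],[-2.8,2.9,0,0,0,0],[-2.8,2.9,0,0,0,0]]'
python3 -m jog '[[-2.8,2.9,0,0,0,0],[-2.8,2.9,0,0,0,0],[-2.8,2.9,0,0,0,0],[-2.8,2.8,0,0,0,0],[0,0,0,0,0,0]]'
python3 -m jog '[[0,0,0,0,0,5.2],[0,0,0,0,0,5.2],[0,0,0,0,0,5.2],[0,0,0,0,0,0],[0,0,0,0,0,0]]'
```

```text
time_s: 0.93
tcp_pos: [0.3921, -0.1898, 0.2225]
ee_rot: [[-0.913, -0.407, -0.0], [-0.407, 0.913, 0.0], [-0.0, 0.0, -1.0]]
wrist_force: [1.2, -0.4, 0.0]
gripper_width: 0.998
time_s: 1.35
tcp_pos: [0.4609, -0.0002, 0.2225]
ee_rot: [[-0.913, -0.408, -0.0], [-0.408, 0.913, 0.0], [-0.0, 0.0, -1.0]]
wrist_force: [0.9, 0.5, 0.4]
gripper_width: 1.002
time_s: 1.77
tcp_pos: [0.5186, 0.1538, 0.2215]
ee_rot: [[-0.911, -0.412, 0.001], [-0.412, 0.911, 0.001], [-0.001, 0.0, -1.0]]
wrist_force: [0.2, 0.4, -1.0]
gripper_width: 1.003
time_s: 2.18
tcp_pos: [0.5162, 0.1482, 0.2222]
ee_rot: [[-0.989, -0.149, -0.001], [-0.149, 0.989, -0.0], [0.001, -0.0, -1.0]]
wrist_force: [0.2, -0.5, 0.3]
gripper_width: 0.999
```

```bash
python3 - <<'E'
from h import *
c=snap('wrist','w0.png'); print(sense()['tcp_pos']); 
print(proj('w0.png',(.542,.213,.141)))
E
```

```text
[0.51622806 0.14820702 0.22231448]
[361.78701714 261.85519893]
```

View pics/w0.png

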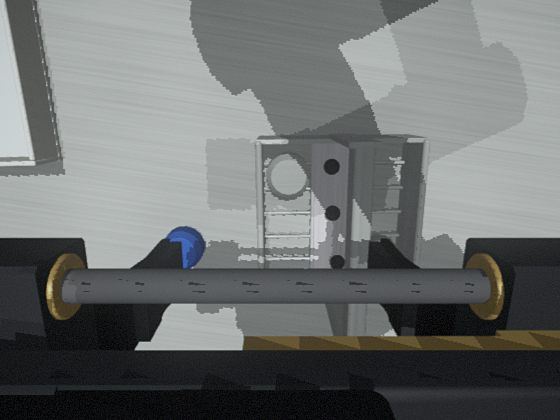

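```bash
python3 - <<'E'
from h import *
crop('w0.png','w0c.png',240,120,440,270,4)
a=np.radians(8.3);X=np.array([np.cos(a),np.sin(a),0]);Y=np.array([-X[1],X[0],0]);c=np.array([.542,.213,.141])
for sx in(-.084,0,.084):
  for sy in(-.007,.007):
    print(sx,sy,((proj('w0.png',c+sx*X+sy*Y)-[240,120])*4).round(0))
E
```

```text
-0.084 -0.007 [477.  88.]
-0.084 0.007 [563.  88.]
0 -0.007 [448. 567.]
0 0.007 [527. 568.]
0.084 -0.007 [422. 976.]
0.084 0.007 [495. 976.]
```

View pics/w0c.png

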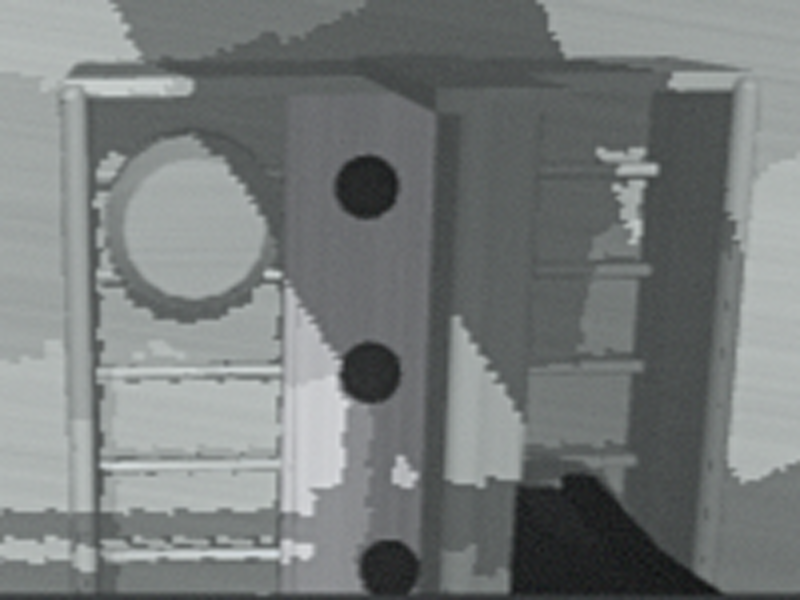

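```bash
python3 -m jog '[[-1.75,2.9,0,0,0,0],[-1.75,2.9,0,0,0,-0.4],[0,0,2.7,0,0,0],[0,0,2.7,0,0,0],[0,0,0,0,0,0]]'
python3 - <<'E'
from h import *
print(sense()['tcp_pos'])
snap('wrist','w1.png');snap('scene','s2.png')
crop('w1.png','w1c.png',130,100,560,290,1.8)
crop('s2.png','s2c.png',200,150,450,400,2.3)
E
```

```text
time_s: 2.65
tcp_pos: [0.5392, 0.2096, 0.1628]
ee_rot: [[-0.988, -0.155, -0.01], [-0.154, 0.988, -0.005], [0.011, -0.003, -1.0]]
wrist_force: [-1.3, -0.3, -0.8]
gripper_width: 0.999
[0.5391529  0.20957585 0.16283127]
```

View pics/w1c.png

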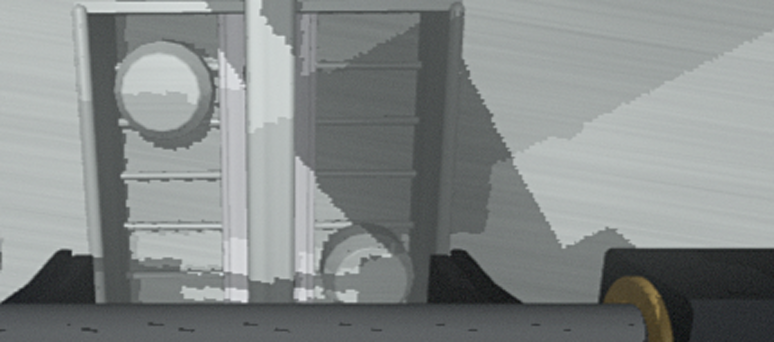

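View pics/s2c.png

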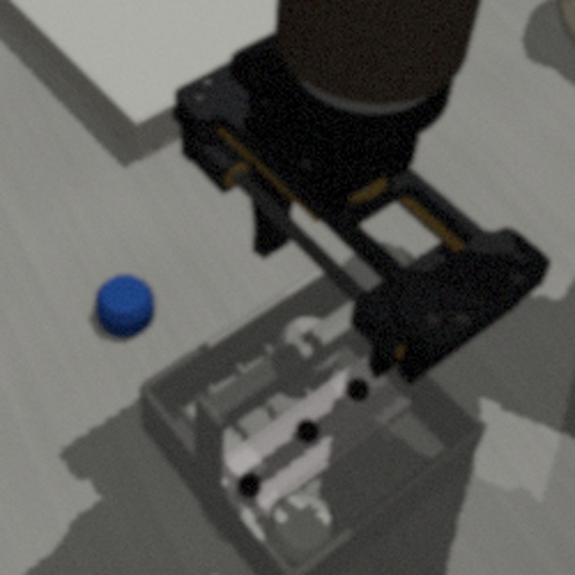

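```bash
python3 -m jog '[[0,0,0,0,0,0],[0,0,2,0,0,0],[0,0,1.8,0,0,0],[0,0,1.4,0,0,0],[0,0,0,0,0,0]]'
python3 -c "
from h import *
s=sense();print(s['tcp_pos'],s['ee_rot'])"
```

```text
time_s: 3.17
tcp_pos: [0.5418, 0.2102, 0.1158]
ee_rot: [[-0.988, -0.154, -0.002], [-0.154, 0.988, -0.001], [0.002, -0.001, -1.0]]
wrist_force: [-0.7, -0.5, -0.7]
gripper_width: 1.0
[0.54177108 0.21019317 0.11575839] [[-9.88143215e-01 -1.53522167e-01 -1.98271506e-03]
 [-1.53520602e-01  9.88145019e-01 -9.19403911e-04]
 [ 2.10035889e-03 -6.04115126e-04 -9.99997612e-01]]
```

```bash
python3 -m jog '[[0,0,0.5,0,0,0],[0,0,0,0,0,0],[0,0,0,0,0,0],[0,0,0,0,0,0],[0,0,0,0,0,0]]'
python3 -m jog '[[0,0,0,0,0,0],[0,0,0,0,0,0],[0,0,0,0,0,0],[0,0,0,0,0,0],[0,0,0,0,0,0]]' 1.0
```

```text
time_s: 3.58
tcp_pos: [0.543, 0.2111, 0.1126]
ee_rot: [[-0.988, -0.154, 0.002], [-0.154, 0.988, 0.001], [-0.002, 0.001, -1.0]]
wrist_force: [-0.1, -0.6, 0.3]
gripper_width: 0.994
time_s: 4.0
tcp_pos: [0.5425, 0.2109, 0.1115]
ee_rot: [[-0.988, -0.154, -0.0], [-0.154, 0.988, -0.0], [0.0, -0.0, -1.0]]
wrist_force: [0.1, -0.7, -0.4]
gripper_width: 0.706
```

```bash
for i in 1 2 3; do python3 -m jog '[[0,0,0,0,0,0],[0,0,0,0,0,0],[0,0,0,0,0,0],[0,0,0,0,0,0],[0,0,0,0,0,0]]' 0; done
```

```text
time_s: 4.42
tcp_pos: [0.5425, 0.2109, 0.1115]
ee_rot: [[-0.988, -0.154, -0.0], [-0.154, 0.988, 0.0], [0.0, 0.0, -1.0]]
wrist_force: [-0.1, 0.6, 0.5]
gripper_width: 0.325
time_s: 4.83
tcp_pos: [0.5423, 0.2113, 0.1114]
ee_rot: [[-0.988, -0.154, -0.0], [-0.154, 0.988, 0.0], [0.0, 0.0, -1.0]]
wrist_force: [-1.5, 2.4, -0.2]
gripper_width: 0.158
time_s: 5.25
tcp_pos: [0.5424, 0.211, 0.1116]
ee_rot: [[-0.988, -0.154, -0.0], [-0.154, 0.988, 0.0], [0.0, 0.0, -1.0]]
wrist_force: [-1.6, 4.3, 0.3]
gripper_width: 0.158
```

```bash
python3 -m jog '[[0,0,-0.2,0,0,0],[0,0,-0.4,0,0,0],[0,0,-0.8,0,0,0],[0,0,-0.8,0,0,0],[0,0,-0.8,0,0,0]]'
python3 -c "
from h import *
snap('scene','s3.png')
crop('s3.png','s3c.png',200,150,450,400,2.3)"
```

```text
time_s: 5.67
tcp_pos: [0.5425, 0.2104, 0.1421]
ee_rot: [[-0.988, -0.154, -0.0], [-0.154, 0.988, -0.001], [0.0, -0.001, -1.0]]
wrist_force: [-0.1, 0.4, -6.0]
gripper_width: 0.157
```

View pics/s3c.png

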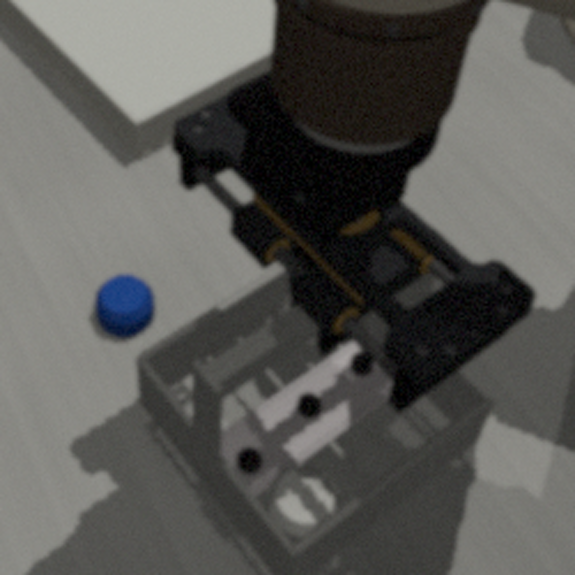

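```bash
python3 -m jog '[[0,0,-0.9,0,0,0],[0.1,-0.3,-0.9,0,0,0],[0.3,-0.7,-0.9,0,0,0],[0.5,-1.1,-0.9,0,0,0],[0.6,-1.5,-0.7,0,0,0]]'
python3 -m jog '[[0.8,-1.9,-0.4,0,0,0],[0.9,-2.1,-0.2,0,0,0],[0.9,-2.2,0,0,0,0],[0.9,-2.2,0,0,0,0],[0.9,-2.2,0,0,0,0]]'
python3 -m jog '[[0.9,-2.2,0,0,0,0],[0.9,-2.2,0,0,0,0],[0.9,-2.2,0,0,0,0],[0.9,-2.2,0,0,0,0],[0.9,-2.2,0,0,0,0]]'
python3 -c "
from h import *
snap('scene','s4.png')"
```

```text
time_s: 6.13
tcp_pos: [0.5331, 0.1724, 0.1859]
ee_rot: [[-0.988, -0.155, 0.001], [-0.155, 0.988, 0.001], [-0.001, 0.0, -1.0]]
wrist_force: [1.4, -0.6, -6.6]
gripper_width: 0.157
time_s: 6.55
tcp_pos: [0.5046, 0.059, 0.1912]
ee_rot: [[-0.988, -0.153, -0.0], [-0.153, 0.988, -0.0], [0.0, -0.0, -1.0]]
wrist_force: [0.3, -0.5, -6.4]
gripper_width: 0.157
time_s: 6.97
tcp_pos: [0.4768, -0.0564, 0.1912]
ee_rot: [[-0.988, -0.153, 0.0], [-0.153, 0.988, -0.0], [-0.0, -0.0, -1.0]]
wrist_force: [-1.0, -0.0, -5.9]
gripper_width: 0.154
```

View pics/s4.png

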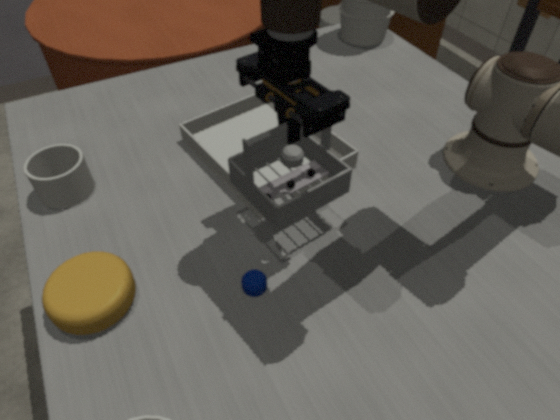

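```bash
python3 -m jog '[[0.2,-0.5,0,0,0,0],[0.4,-1.0,0,0,0,0],[0.6,-1.5,0,0,0,0],[0.8,-2.0,0,0,0,0],[0.9,-2.2,0,0,0,0]]'
python3 -m jog '[[0.9,-2.2,0,0,0,0],[0.9,-2.2,0,0,0,0],[0.8,-2.0,0,0,0,0],[0.6,-1.5,0,0,0,0],[0.5,-1.1,0,0,0,0]]'
python3 -m jog '[[0.4,-0.8,0.2,0,0,0],[0.2,-0.5,0.4,0,0,0],[0.1,-0.2,0.4,0,0,0],[0,0,0.4,0,0,0],[0,0,0.3,0,0,0]]'
python3 -c "
from h import *
snap('scene','s5.png');snap('top','t5.png')
crop('s5.png','s5c.png',150,40,400,240,3)"
```

```text
time_s: 7.43
tcp_pos: [0.4606, -0.1304, 0.1909]
ee_rot: [[-0.988, -0.156, 0.001], [-0.156, 0.988, 0.0], [-0.001, 0.0, -1.0]]
wrist_force: [-0.2, -1.1, -6.5]
gripper_width: 0.158
time_s: 7.85
tcp_pos: [0.4373, -0.226, 0.1908]
ee_rot: [[-0.988, -0.153, -0.0], [-0.153, 0.988, -0.0], [0.0, -0.0, -1.0]]
wrist_force: [0.4, 1.3, -6.0]
gripper_width: 0.157
time_s: 8.27
tcp_pos: [0.4333, -0.2398, 0.1727]
ee_rot: [[-0.988, -0.154, -0.001], [-0.154, 0.988, 0.001], [0.001, 0.001, -1.0]]
wrist_force: [-0.8, -0.0, -6.4]
gripper_width: 0.156
```

View pics/s5c.png

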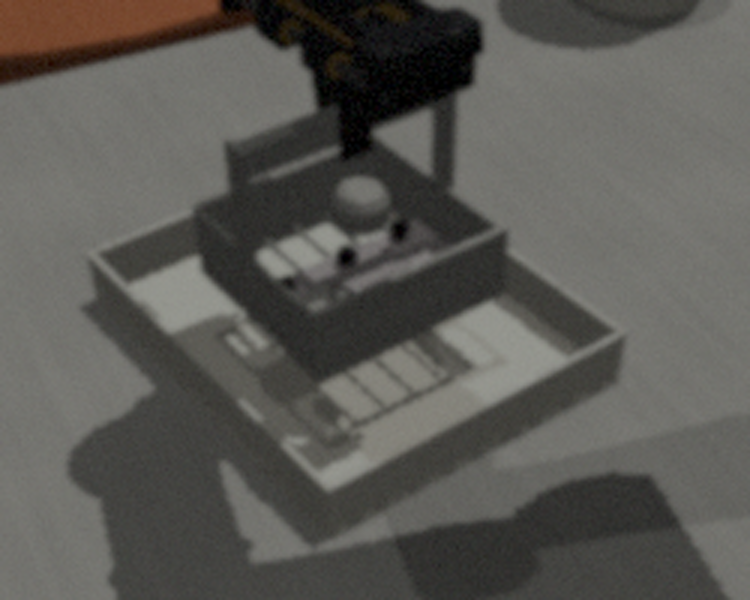

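View pics/t5.png

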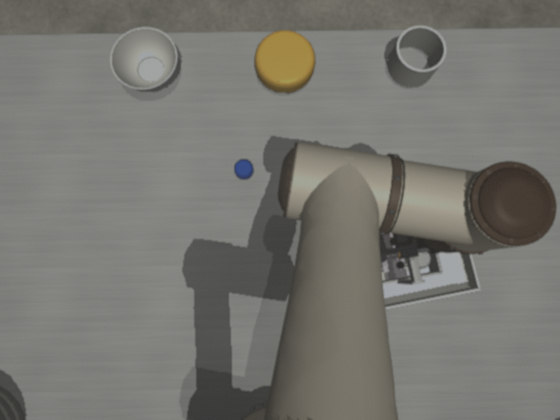

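```bash
python3 -m jog '[[0,-1.5,0,0,0,0],[0,-2.5,0,0,0,0],[0,2.5,0,0,0,0],[0,2.5,0,0,0,0],[0,-2.5,0,0,0,0]]'
python3 -m jog '[[0,-2.5,0,0,0,0],[0,2.5,0,0,0,0],[0,2.5,0,0,0,0],[0,-2.5,0,0,0,0],[0,-1,0,0,0,0]]'
python3 -c "
from h import *
snap('scene','s6.png');print(sense()['tcp_pos'],sense()['wrist_force'],sense()['gripper_width'])
crop('s6.png','s6c.png',150,40,400,240,3)"
```

```text
time_s: 8.78
tcp_pos: [0.4334, -0.2479, 0.1723]
ee_rot: [[-0.987, -0.16, -0.005], [-0.16, 0.987, 0.006], [0.004, 0.007, -1.0]]
wrist_force: [-2.9, 3.4, -7.0]
gripper_width: 0.161
time_s: 9.2
tcp_pos: [0.4389, -0.2648, 0.1742]
ee_rot: [[-0.987, -0.159, 0.002], [-0.159, 0.987, -0.002], [-0.001, -0.003, -1.0]]
wrist_force: [1.7, -3.2, -4.6]
gripper_width: 0.159
[ 0.43967266 -0.26649226  0.17437169] [ 1.69322822 -2.91866578 -5.07061837] 0.15458395027341645
```

View pics/s6c.png

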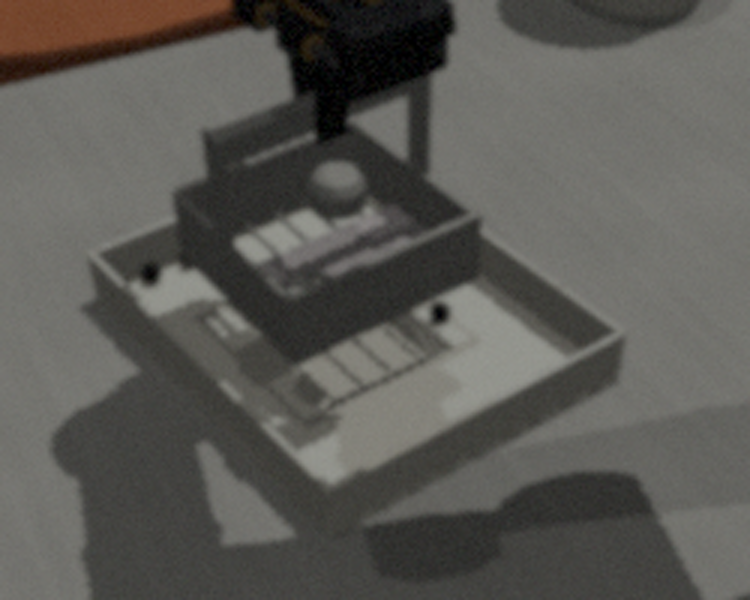

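```bash
python3 -m jog '[[0,0.4,0,0,0,0],[0,0,0,0,0,0],[0,0,0,0,0,0],[0,0,0,0,0,0],[0,0,0,0,0,0]]'
python3 -c "
from h import *
snap('scene','s7.png');snap('wrist','w7.png');snap('top','t7.png')
crop('s7.png','s7c.png',150,40,400,240,3);crop('t7.png','t7c.png',280,160,500,330,3)"
```

```text
time_s: 9.67
tcp_pos: [0.4368, -0.2609, 0.1736]
ee_rot: [[-0.988, -0.154, 0.0], [-0.154, 0.988, -0.0], [-0.0, -0.0, -1.0]]
wrist_force: [0.4, 0.1, -5.1]
gripper_width: 0.16
```

View pics/s7c.png

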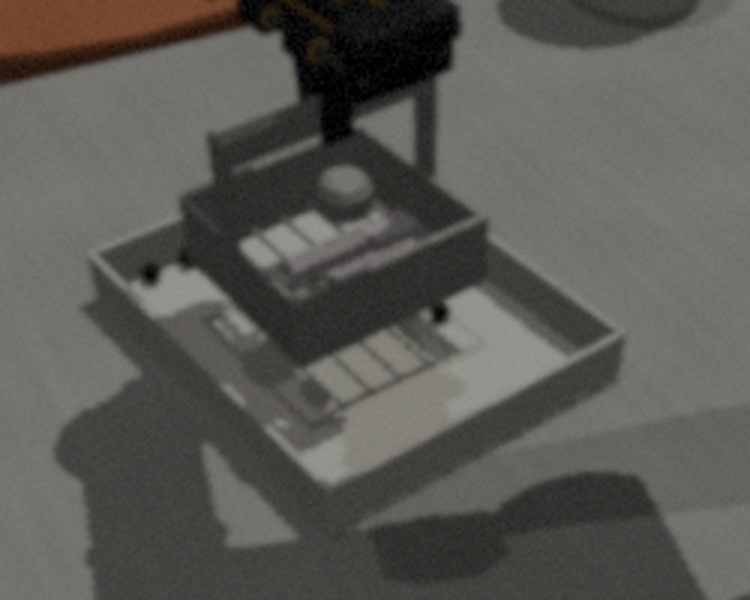

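View pics/w7.png

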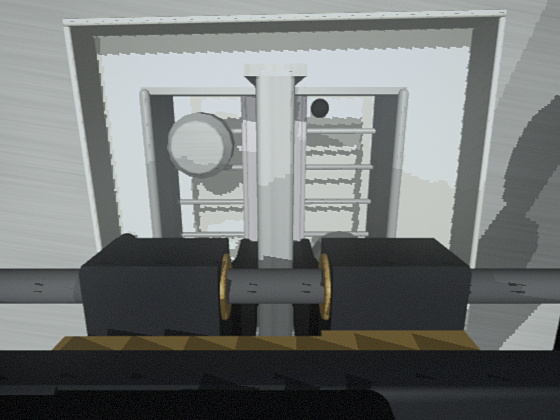

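View pics/t7c.png

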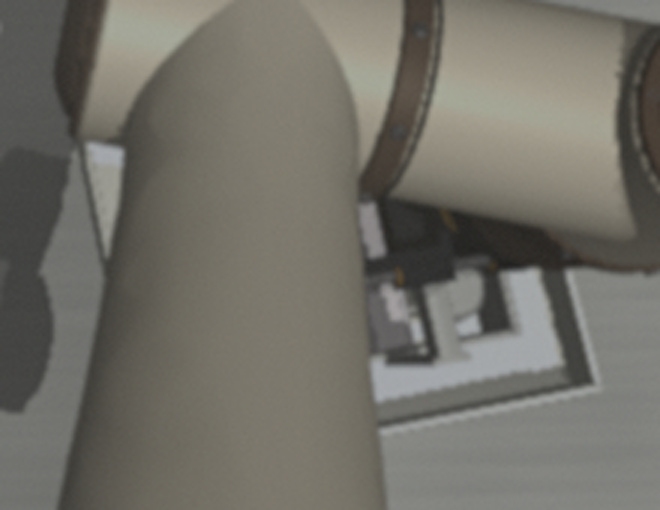

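```bash
python3 - <<'E'
from h import *
for u,v in((150,272),(187,257),(440,313)):
    p=at('s7.png',150+u/3,40+v/3,.013); print(p.round(3),proj('w7.png',p))
E
```

```text
[ 0.539 -0.383  0.013] [132.5633166  274.75101578]
[ 0.506 -0.388  0.013] [129.04327469 241.4050138 ]
[ 0.361 -0.233  0.013] [323.73158213 108.03780989]
```

```bash
python3 -m jog '[[0,0,-0.5,0,0,0],[0,0,-1.2,0,0,0],[0,0,-1.2,0,0,0],[0,0,-1.2,0,0,0],[0,0,-0.7,0,0,0]]'
python3 -c "
from h import *
snap('scene','s8.png');snap('wrist','w8.png')
crop('s8.png','s8c.png',150,40,400,240,3)"
```

```text
time_s: 10.23
tcp_pos: [0.4375, -0.2614, 0.2234]
ee_rot: [[-0.988, -0.154, 0.002], [-0.154, 0.988, -0.001], [-0.002, -0.002, -1.0]]
wrist_force: [0.4, -0.8, -5.9]
gripper_width: 0.158
```

View pics/s8c.png

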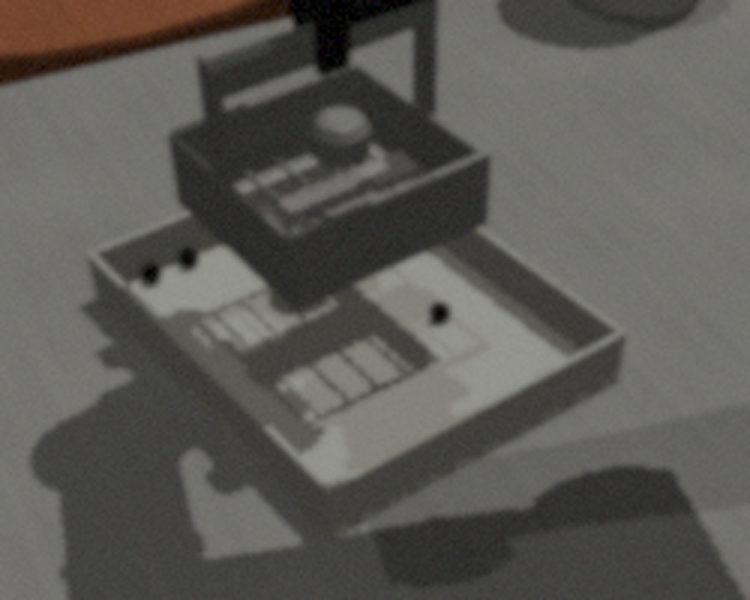

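View pics/w8.png

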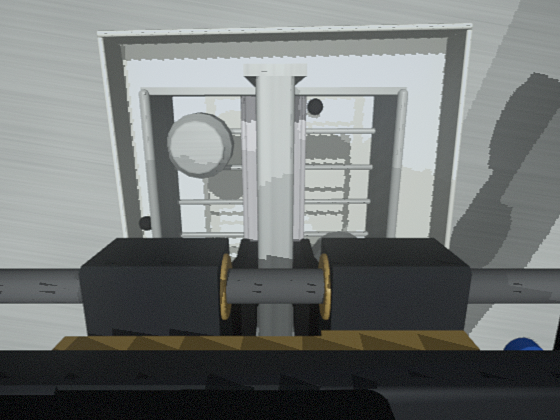

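```bash
python3 -m jog '[[-0.1,0.5,0,0,0,0],[-0.2,1.1,0,0,0,0],[-0.4,1.7,0,0,0,0],[-0.4,2.2,0,0,0,0],[-0.5,2.5,0,0,0,0]]'
python3 -m jog '[[-0.5,2.5,0,0,0,0],[-0.5,2.5,0,0,0,0],[-0.5,2.5,0,0,0,0],[-0.5,2.5,0,0,0,0],[-0.5,2.5,0,0,0,0]]'
python3 -m jog '[[-0.5,2.5,0,0,0,0],[-0.4,2.2,0,0,0,0],[-0.4,1.7,0.3,0,0,0],[-0.2,1.1,0.6,0,0,0],[-0.1,0.6,1.0,0,0,0]]'
python3 -m jog '[[0,0,1.3,0,0,0],[0,0,1.3,0,0,0],[0,0,1.3,0,0,0],[0,0,1.3,0,0,0],[0,0,0.8,0,0,0]]'
python3 -m jog '[[0,0,0.5,0,0,0],[0,0,0.2,0,0,0],[0,0,0.0,0,0,0],[0,0,0,0,0,0],[0,0,0,0,0,0]]'
```

```text
time_s: 10.75
tcp_pos: [0.4394, -0.1782, 0.2205]
ee_rot: [[-0.988, -0.153, -0.002], [-0.153, 0.988, 0.001], [0.002, 0.001, -1.0]]
wrist_force: [0.9, 1.6, -6.3]
gripper_width: 0.157
time_s: 11.17
tcp_pos: [0.4447, -0.0502, 0.2208]
ee_rot: [[-0.988, -0.154, -0.002], [-0.154, 0.988, 0.0], [0.002, 0.0, -1.0]]
wrist_force: [1.5, -0.1, -6.1]
gripper_width: 0.154
time_s: 11.58
tcp_pos: [0.4492, 0.0322, 0.2024]
ee_rot: [[-0.988, -0.156, 0.001], [-0.156, 0.988, 0.001], [-0.001, 0.0, -1.0]]
wrist_force: [1.2, -0.9, -5.7]
gripper_width: 0.153
time_s: 12.0
tcp_pos: [0.4475, 0.0301, 0.1405]
ee_rot: [[-0.988, -0.154, -0.004], [-0.154, 0.988, -0.001], [0.004, -0.001, -1.0]]
wrist_force: [-0.6, -0.9, -6.0]
gripper_width: 0.158
time_s: 12.42
tcp_pos: [0.4497, 0.0306, 0.1362]
ee_rot: [[-0.988, -0.154, 0.002], [-0.154, 0.988, 0.001], [-0.002, 0.0, -1.0]]
wrist_force: [0.5, 0.7, -5.3]
gripper_width: 0.16
```

```bash
python3 -m jog '[[0,0,0.5,0,0,0],[0,0,0.7,0,0,0],[0,0,0.5,0,0,0],[0,0,0.3,0,0,0],[0,0,0.1,0,0,0]]'
python3 -m jog '[[0,0,0.1,0,0,0],[0,0,0.1,0,0,0],[0,0,0,0,0,0],[0,0,0,0,0,0],[0,0,0,0,0,0]]'
python3 -c "
from h import *
snap('scene','s9.png')
crop('s9.png','s9c.png',150,40,430,280,2.8)"
```

```text
time_s: 12.83
tcp_pos: [0.4469, 0.0295, 0.1154]
ee_rot: [[-0.988, -0.154, -0.006], [-0.154, 0.988, -0.003], [0.006, -0.002, -1.0]]
wrist_force: [-12.7, 1.6, 18.1]
gripper_width: 0.155
time_s: 13.25
tcp_pos: [0.4466, 0.0294, 0.1152]
ee_rot: [[-0.988, -0.155, -0.005], [-0.155, 0.988, -0.002], [0.005, -0.002, -1.0]]
wrist_force: [-15.6, 1.4, 24.5]
gripper_width: 0.157
```

View pics/s9c.png

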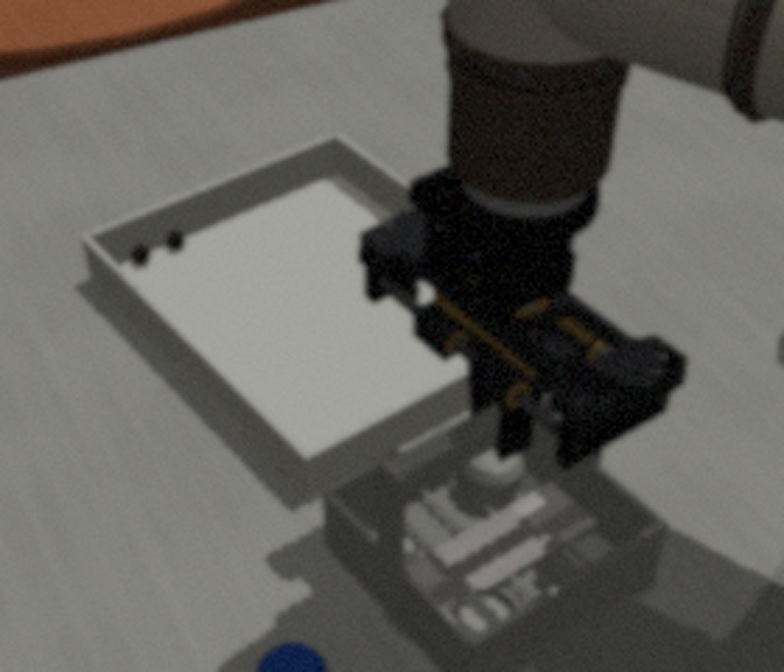

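```bash
python3 -m jog '[[0,0,-0.2,0,0,0],[0,0,-0.1,0,0,0],[0,0,0,0,0,0],[0,0,0,0,0,0],[0,0,0,0,0,0]]'
```

```text
time_s: 13.72
tcp_pos: [0.4493, 0.0305, 0.1152]
ee_rot: [[-0.988, -0.154, -0.0], [-0.154, 0.988, -0.0], [0.0, -0.0, -1.0]]
wrist_force: [-1.7, 0.8, -4.0]
gripper_width: 0.161
```

```bash
python3 -m jog '[[0,0,0,0,0,0],[0,0,0,0,0,0],[0,0,0,0,0,0],[0,0,0,0,0,0],[0,0,0,0,0,0]]' 6
python3 -m jog '[[0,0,0,0,0,0],[0,0,0,0,0,0],[0,0,0,0,0,0],[0,0,0,0,0,0],[0,0,0,0,0,0]]'
python3 -m jog '[[0,0,-0.5,0,0,0],[0,0,-1.5,0,0,0],[0,0,-2,0,0,0],[0,0,-2.5,0,0,0],[0,0,-2.5,0,0,0]]'
python3 -m jog '[[0,0,-2.5,0,0,0],[0,0,-2.5,0,0,0],[0,2,-2,0,0,0],[0,3,-1,0,0,0],[0,3,0,0,0,0]]'
python3 -m jog '[[0,3,0,0,0,0],[0,3,0,0,0,0],[0,3,0,0,0,0],[0,3,0,0,0,0],[0,3,0,0,0,0]]'
python3 -c "
from h import *
snap('scene','s10.png');snap('top','t10.png')
crop('s10.png','s10c.png',150,40,430,280,2.8)"
```

```text
time_s: 14.13
tcp_pos: [0.4495, 0.0304, 0.1158]
ee_rot: [[-0.988, -0.154, 0.001], [-0.154, 0.988, 0.0], [-0.001, 0.0, -1.0]]
wrist_force: [0.0, -0.5, 0.0]
gripper_width: 0.455
time_s: 14.55
tcp_pos: [0.4492, 0.0304, 0.1156]
ee_rot: [[-0.988, -0.154, 0.0], [-0.154, 0.988, -0.0], [-0.0, -0.0, -1.0]]
wrist_force: [-0.5, -0.5, 0.6]
gripper_width: 0.682
time_s: 14.97
tcp_pos: [0.4488, 0.0302, 0.2067]
ee_rot: [[-0.988, -0.154, -0.001], [-0.154, 0.988, -0.0], [0.001, -0.0, -1.0]]
wrist_force: [-0.6, 0.0, 0.3]
gripper_width: 0.691
time_s: 15.38
tcp_pos: [0.4379, 0.1103, 0.2891]
ee_rot: [[-0.988, -0.152, 0.006], [-0.152, 0.988, 0.003], [-0.007, 0.002, -1.0]]
wrist_force: [1.6, -0.1, 0.3]
gripper_width: 0.692
time_s: 15.8
tcp_pos: [0.4132, 0.2589, 0.2861]
ee_rot: [[-0.988, -0.154, 0.0], [-0.154, 0.988, 0.0], [-0.001, 0.0, -1.0]]
wrist_force: [0.8, -0.5, -0.5]
gripper_width: 0.686
```

View pics/s10c.png

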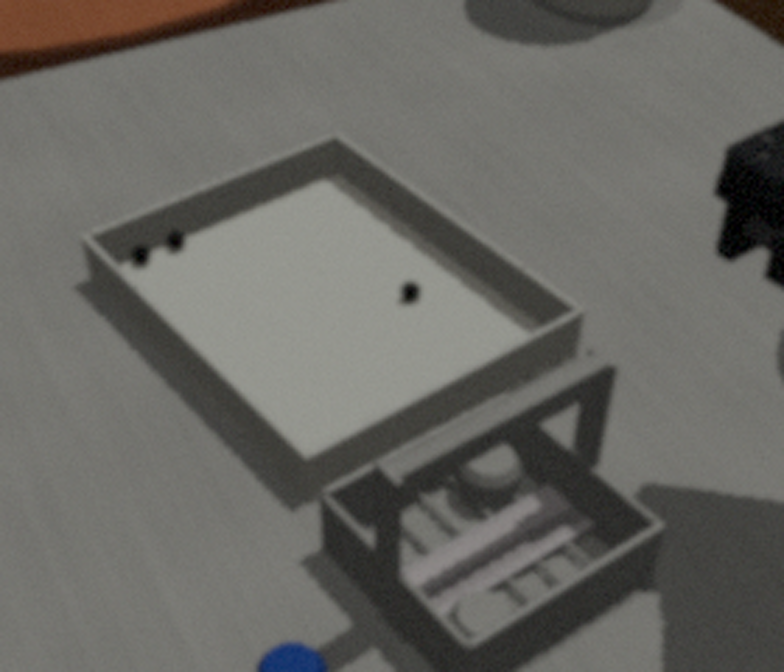

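View pics/t10.png

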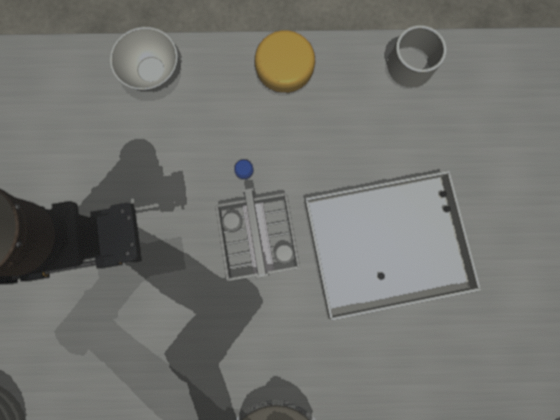

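```bash
python3 -m jog '[[0,0,0,0,0,0],[0,0,0,0,0,0],[0,0,0,0,0,0],[0,0,0,0,0,0],[0,0,0,0,0,0]]'
python3 -c "
from station import finish_job
print(finish_job())"
```

```text
time_s: 16.32
tcp_pos: [0.4139, 0.2568, 0.2858]
ee_rot: [[-0.988, -0.153, 0.0], [-0.153, 0.988, 0.0], [-0.0, 0.0, -1.0]]
wrist_force: [0.3, -0.1, 0.4]
gripper_width: 0.691
the job is handed in; nothing more can be done
None
```

The job is done and handed in at about 16.3 s of the 54 s allowed. I gripped the sieve by its handle, carried it level over the tray and shook it along its y axis until all three balls fell through. Then I stood it on the table on the tray's +y side, let go and moved the arm clear.

The last scene and top pictures show three balls in the tray, both caps in the sieve, and the sieve upright with a clear gap to the tray. The wrist force was about zero after release.

- **Grip slip:** the handle slipped about 4 mm in the grip during the job. The sieve therefore met the table slightly early, and the wrist force reached about 29 N (limit 120 N). I backed off before opening the gripper.
- **Verdict:** the hand-in reported none, and nothing failed in my checks.

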